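Draw the mandrel to its groove and hold it

TASK

At the engraver's bench two leaning brass sleeves each hold a steel mandrel. Take the one with the ridged cylindrical head by that head and draw it straight out along its leaning bore, without wrenching it sideways in the snug bore, until the whole groove round its shank stands just clear above the sleeve's mouth for checking, with the rest of the shank still well inside the bore. Finish while still holding it there, motionless, and leave the ball-headed mandrel, the brass tube and the notebook as they are.

Things in the scene. Friction and masses are not known exactly. Their poses are not given: they have to be found in the camera images.
- mandrel: Loose steel mandrel, 280 g, in the bore of 'stand'. Origin on its axis at the underside of its head, which sits on the sleeve's mouth at the start; z along the rod to the head (leaning 20 degrees). Head: ridged cylinder, 24 mm diameter, 45 mm long. Shank: 16 mm diameter, z 0 to -80 mm; its groove, z -24 to -34 mm, is 2.5 mm deep, hidden at the start. It slides back if let go.
- grip (a point): A point on the mandrel's axis in its head, 28 mm above the head's underside (17 mm below its top): a good place for the TCP, the fingers pointing down along the rod. Axes as mandrel.
- groove (a point): The point on the mandrel's axis at the lower edge of the groove, 34 mm below the head's underside. Axes as mandrel.
- stand: Fixture fixed to the bench: steel foot plate 120 x 90 x 10 mm, wooden clamp block 50 x 50 mm, leaning brass sleeve. Origin on the bench under the block, z up; the sleeve leans 20 degrees from upright to the stand's own -x. A clamp screw sticks out to -y, 46 mm from the middle, 45 mm above the bench. An identical stand holds the ball-headed mandrel; either may be left or right.
- stand_mouth (a point): Centre of the mouth of this stand's brass sleeve, about 110 mm above the bench; z is the bore's axis, pointing out of it, y the stand's y. Sleeve: 28 mm outside diameter, 85 mm long, bore 17.4 mm right through; its top 45 mm stands free above the clamp block.
- ball_mandrel: Bystander: loose steel mandrel with a 30 mm ball for a head, its top 42 mm above the mouth of the identical other sleeve. Origin at the sleeve's mouth, z along the rod. Leave alone.
- tube: Bystander: loose brass tube standing upright, 24 mm diameter, 55 mm high; origin at the centre of its underside.
- notebook: Bystander: notebook lying flat, 105 x 150 x 12 mm; origin at the centre of its underside.
There are look-alikes about, which are no part of the job. Leave any green look-alike of the mandrel alone.

How it is judged:
On the way:
1. the mandrel, gripped by the fingers, has been drawn 10 mm off its seat, in line with the bore (z of groove in the frame of stand_mouth above -0.024 m and contact force between the fingers and mandrel above 3 N and angle between the z axis of mandrel and the z axis of stand_mouth, either way round below 0.035 rad), for 0.1 s.
At the end, for the whole second after the job is handed in: The fingers hold the mandrel (over 3 N), motionless (under 10 mm/s), in line with the bore within 2 degrees, the groove's lower edge 0 to 16 mm above the sleeve's mouth along the bore, and it presses on the stand with less than 20 N (z of groove in the frame of stand_mouth between 0 and 0.016 m and angle between the z axis of mandrel and the z axis of stand_mouth, either way round below 0.035 rad and contact force between the fingers and mandrel above 3 N and contact force between mandrel and stand below 20 N and linear speed of mandrel below 0.01 m/s); the arm keeps its last pose, push and grip.
It fails at once if the mandrel is wrenched against its bore (over 30 N) (contact force between mandrel and stand above 30 N).
It fails at once if less than 25 mm of the mandrel's shank is left in the bore (z of groove in the frame of stand_mouth above 0.021 m).
It fails at once if the ball-headed mandrel is disturbed (10 mm) (distance of ball_mandrel from where it was at the start of the episode above 0.01 m).
It fails at once if the brass tube is moved (20 mm) or tipped (distance of tube from where it was at the start of the episode above 0.02 m or angle between tube's own z axis and vertical above 0.3 rad).
It fails at once if the notebook is moved (20 mm) (distance of notebook from where it was at the start of the episode above 0.02 m).
It also fails if it takes over 35 s, if anything falls off the work surface, if the arm or the gripper's body presses on something with over 40 N, if the wrist force passes 120 N, or if a joint passes its speed limit or range.

ROBOT

A 7-joint arm with a two-finger parallel gripper is mounted at the origin on the work surface. World frame = base frame: x ahead of the robot, y to its left, z up, the work surface at z = 0. Lengths are in m, angles in rad, forces in N, time in s.
With the tool pointing down it reaches from about 0.4 to 0.85 m from the base axis. Payload 4.5 kg.
Tool frame: the origin (TCP) lies between the finger pads, 19 mm behind the fingertips; this is the grasp point; z points along the fingers, y is the line along which they close (so a half turn about z gives the same grasp; the last joint's range is limited). The gripper opens to 88 mm and grips with 3 to 60 N. Pads are 18 mm wide; open, the fingers measure 123 mm over their backs; the gripper's body (75 mm by 187 mm) begins 45 mm behind the grasp point.
Start: joints at [1.17, 0.689, -0.195, 1.565, 0.157, 0.902, -0.215], TCP at [0.263, -0.567, 0.257] pointing down, gripper open.
Joint ranges: [-3.01, 3.01], [-0.46, 2.08], [-1.47, 1.51], [0.13, 2.56], [-1, 4.14], [0.04, 2.09], [-2.66, 2.66]. Speed limits (rad/s): [2.57, 2.57, 3.14, 3.14, 3.14, 3.14, 3.14].

INTERFACE

Orientations are given as a unit quaternion [x, y, z, w].
In Python, from plant import r gives the robot as it stands.
- The arm moves only by the shell command python3 -m jog 'ROWS' [FORCE]. ROWS is JSON, a list of rows, each an object of numbers: "wx", "wy", "wz": the turn, a rotation vector about the world's x, y, z as a fraction of full scale; "dx", "dy", "dz": the shift along the world's x, y, z as a fraction of full scale; "hand": the closure, from 0 (fully open) to 1 (shut). In form: [{"wx": .., "wy": .., "wz": .., "dx": .., "dy": .., "dz": .., "hand": ..}, ...]. A call has 1 to 5 rows; each row shifts and turns the commanded pose from where the row before left it; what a row does not reach is not made up. Full scale, the value 1, is 0.25 m for a shift and 2 rad for a turn. A row lasts 1/12 s, in which the tool goes at most 41.7 mm and 7.16 degrees, less where a joint would pass 70% of its speed; a pose out of reach is approached as far as the arm can. A call with a number of a shift or a turn outside -1 to 1 is refused whole. A call with a gripper value outside its range is refused whole. The fingers move at their own pace and stop on an object; FORCE is the grip in N (left out, the last holds). Time passes only in rows, so rows that do not move let the fingers close. It gives the time, the measured TCP pose, the force, the opening and the grip force at its end, in the units of the state.
- r.get_state(): the state, without advancing time (a new reading comes with each control period).
- r.snapshot(name): name is "scene" or "top"; returns the picture (384x512x3 uint8, red, green, blue); there is no depth.
- r.camera_info(name): a dict with "mtx" (3x3 intrinsics, pixels), "R" (3x3) and "t" (3): a world point X has camera coordinates R X + t. Camera axes: x right, y down, z forward; pixel columns grow to the right and rows downward; lengths in m; the calibration is good to about 2 mm. A picture is of the moment at which its call begins. camera_info takes no time and is no camera call.
- r.finish_job(): hands the job in; it is judged then, once.
Trained networks look in the newest picture that a camera, given by its name, has taken for a name from the list of things; names that differ only in an ending like _2 or _b are one class to them, and where a whole thing is asked for, a point or a joint stands for the part that bears it (a point fixed in the world has none). Each returns a list of dicts, best first, with "p" (0 to 1); they miss things now and then, are a little off and sometimes report something else, mostly with a low value. They report only what shows in the picture. A call takes as long as a camera call. They do not tell look-alikes from the thing itself.
- r.search_frame(camera, query): "bbox" ([left, top, right, bottom] in pixels, round what is visible of it).
- r.masks_of(camera, query): "region" (384x512 bool, what is visible of it) and "bbox" ([left, top, right, bottom] in pixels, round what is visible of it).
The state is a dict: "clock": time; "q": joint angles; "qd": joint speeds; "joint_torque": joint torques, N m; "tool_pos": TCP position; "eef_rot": TCP orientation; "contact_force": force on the tool from outside, world axes, zero at the start; "moment": the same for the moment, N m; "opening": opening from 0.0 (shut) to 1.0 (fully open); "finger_force": force on a finger pad.
Only numpy, scipy, OpenCV 4.12 (cv2) and the standard library are available. Lean on these libraries where they do the work, as an engineer would, in place of code of your own. Each camera call takes 0.05 s, during which the arm holds its last target. There are 200 camera calls.

## Working session

There is one attempt and no reset: what is moved stays moved. The work goes in short steps, Python scripts to look and compute and a shell command to move; the robot and the scene stay as the last step left them, time stands still between calls to the robot, and variables do not carry over. Pictures are saved under pics/ and viewed, at most 10 in all, crops included, and the job is handed in when it is done.

```bash
mkdir -p pics; python3 - <<'E'
from plant import r
import cv2,numpy as np
for c in("scene","top"):
    im=r.snapshot(c); cv2.imwrite(f"pics/{c}0.png",im[:,:,::-1])
    i=r.camera_info(c); print(c,np.round(i["mtx"],1).tolist(),np.round(i["R"],3).tolist(),np.round(i["t"],3).tolist())
    for q in("mandrel","stand","ball_mandrel","tube","notebook"):
        for d in r.search_frame(c,q): print(c,q,np.round(d["bbox"]).tolist(),round(d["p"],2))
s=r.get_state();print(s)
E
```

```text
scene [[381.0, 0.0, 255.8], [0.0, 381.0, 190.4], [0.0, 0.0, 1.0]] [[0.137, 0.99, 0.015], [0.764, -0.096, -0.638], [-0.63, 0.099, -0.77]] [-0.015, -0.391, 1.242]
scene mandrel [231.0, 173.0, 286.0, 185.0] 0.9
scene mandrel [113.0, 162.0, 161.0, 192.0] 0.77
scene mandrel [185.0, 144.0, 199.0, 168.0] 0.59
scene mandrel [194.0, 135.0, 204.0, 161.0] 0.58
scene stand [174.0, 166.0, 219.0, 229.0] 0.87
scene stand [259.0, 269.0, 342.0, 324.0] 0.43
scene ball_mandrel [366.0, 152.0, 380.0, 174.0] 0.48
scene notebook [257.0, 267.0, 344.0, 323.0] 0.83
top [[398.1, 0.0, 254.4], [0.0, 398.1, 188.1], [0.0, 0.0, 1.0]] [[-0.021, -1.0, 0.019], [-0.996, 0.019, -0.084], [0.084, -0.02, -0.996]] [-0.075, 0.607, 1.082]
top mandrel [283.0, 257.0, 300.0, 303.0] 0.78
top mandrel [218.0, 229.0, 261.0, 246.0] 0.78
top mandrel [325.0, 233.0, 361.0, 263.0] 0.71
top mandrel [292.0, 215.0, 307.0, 232.0] 0.5
top stand [276.0, 192.0, 316.0, 241.0] 0.55
top ball_mandrel [141.0, 196.0, 155.0, 211.0] 0.43
top notebook [197.0, 109.0, 253.0, 148.0] 0.57
top notebook [280.0, 193.0, 314.0, 238.0] 0.46
{'clock': 0.6, 'q': array([ 1.16979271,  0.68909901, -0.19462354,  1.56535142,  0.15730341,
        0.9024853 , -0.2151059 ]), 'qd': array([ 5.56665245e-04, -6.20989646e-04,  1.05786866e-03,  3.75880731e-04,
        9.51092789e-05, -1.05832609e-03, -2.12040826e-04]), 'joint_torque': array([-2.88040474e-05, -5.27248549e+01, -1.26653261e+00, -1.53680402e+01,
       -5.18672063e-02, -4.37597937e-04,  5.26287579e-05]), 'tool_pos': array([ 0.2633031 , -0.5668291 ,  0.25743018]), 'eef_rot': array([9.76456511e-01, 2.15714350e-01, 1.47552182e-05, 1.79354757e-05]), 'contact_force': array([ 0.77122006, -0.02447893,  0.44581603]), 'moment': array([0.04731624, 0.01557015, 0.01401088]), 'finger_force': 0.0, 'opening': 0.9995582143814621}
```

View pics/scene0.png

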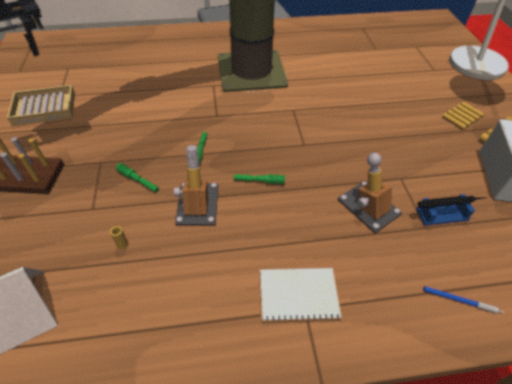

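View pics/top0.png

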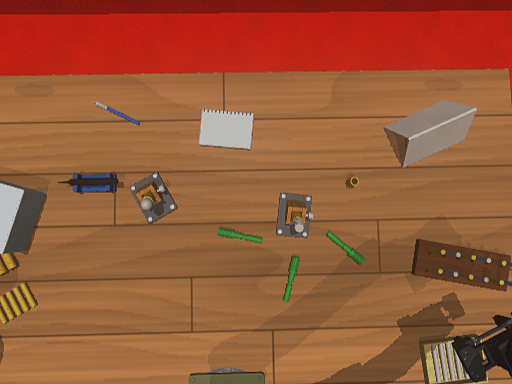

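The scene picture shows two stands. The left one (head at 193,156) looks cylindrical; the right one (head at 375,159) is a ball. Three green look-alikes lie on the bench around (137,178), (202,148) and (259,180). I'll check this in one enlarged crop.

```bash
python3 - <<'E'
import cv2,numpy as np
a=cv2.imread("pics/scene0.png");b=cv2.imread("pics/top0.png")
f=lambda im,x,y,w,h,s:cv2.resize(im[y:y+h,x:x+w],None,fx=s,fy=s,interpolation=cv2.INTER_CUBIC)
A=f(a,165,135,65,100,6);B=f(b,265,180,65,80,6)
C=np.zeros((600,800,3),np.uint8);C[:600,:390]=A;C[:480,400:790]=B
for k in range(0,600,60): 
    cv2.putText(C,str(135+k//6),(0,k+8),0,.4,(255,255,255),1)
    cv2.putText(C,str(180+k//6),(400,k+8),0,.4,(255,255,255),1)
for k in range(0,390,60):
    cv2.putText(C,str(165+k//6),(k,590),0,.4,(255,255,255),1);cv2.putText(C,str(265+k//6),(400+k,490),0,.4,(255,255,255),1)
cv2.imwrite("pics/crop1.png",C)
E
```

```text
(no output)
```

View pics/crop1.png

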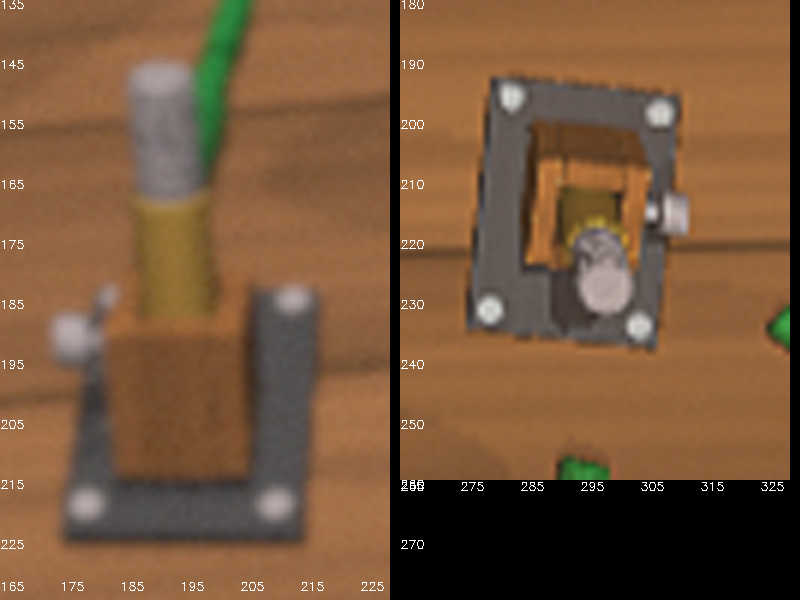

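Candidates:
- **Grey ridged cylinder:** in the left stand, scene (192,156), top (298,223).
- **Ball head:** in the other stand, scene (375,159), top (146,204).
- **Green look-alikes:** three, lying loose on the bench.

The crop shows the grey ridged cylinder seated in the brass sleeve, so it is the target. It leans toward the robot, and its screw is on the world -y side. Next I fit its pose.

```bash
cat > h.py <<'E'
from plant import r
import cv2,numpy as np
from scipy.optimize import least_squares
from scipy.spatial.transform import Rotation as Ro
I={c:r.camera_info(c) for c in("scene","top")}
def proj(c,X):
    i=I[c];p=(np.atleast_2d(X)@np.array(i["R"]).T+i["t"])@np.array(i["mtx"]).T
    return p[:,:2]/p[:,2:]
def axes(yaw,lean=np.radians(20)):
    return (Ro.from_euler('z',yaw)*Ro.from_euler('y',-lean)).as_matrix()
t=np.linspace(0,2*np.pi,48,endpoint=False)
cyl=np.vstack([np.c_[.012*np.cos(t),.012*np.sin(t),0*t+z] for z in(0,.045)])
def sil(c,m,A,pts=cyl): return cv2.convexHull(proj(c,pts@A.T+m).astype(np.float32))
def goal(m,A,d):   # tool pose with TCP at height d along the rod
    R=np.c_[A[:,0],-A[:,1],-A[:,2]]
    return m+A[:,2]*d,R
E
cat > fit.py <<'E'
from h import *
M={}
for c,(u,v) in {"scene":(192,155),"top":(298,226)}.items():
    r.snapshot(c)
    for d in r.masks_of(c,"mandrel"):
        g=np.array(d["region"])
        if g[v,u]: M[c]=g; print(c,d["p"],g.sum(),d["bbox"]);break
def plate(x,y,w): 
    a=np.array([[.06,.045],[.06,-.045],[-.06,-.045],[-.06,.045]])@Ro.from_euler('z',w).as_matrix()[:2,:2].T+[x,y]
    return np.c_[a,np.full(4,.01)]
obs=np.array([[280,192.8],[311.7,195.8],[307.5,238.2],[276.2,234.5]])-.5
ps=least_squares(lambda p:(proj("top",plate(*p))-obs).ravel(),[.55,-.1,0]); print("plate",ps.x,ps.fun.round(1))
obs2=np.array([[175.5,225.5],[215,225.5]])-.5
print("scene plate near corners pred",proj("scene",plate(*ps.x)).round(1).tolist())
def contour(g):
    k=max(cv2.findContours(g.astype(np.uint8).repeat(4,0).repeat(4,1),0,1)[0],key=len)[:,0]
    return k/4-.375
K={c:contour(g) for c,g in M.items()}
def res(p,full=True):
    A=axes(p[3]);out=[]
    for c in K:
        h=sil(c,p[:3],A); out+= [cv2.pointPolygonTest(h,(float(a),float(b)),True)/np.sqrt(len(K[c])) for a,b in K[c]]
    return np.r_[out,(p[3]-ps.x[2])*20,(p[2]-.110)*150]
m0=[ps.x[0],ps.x[1],.11,ps.x[2]]
f=least_squares(res,m0,loss='soft_l1',diff_step=1e-3);print("mouth",f.x.round(4),f.cost, "scene/top rms",np.std(f.fun))
u=proj("top",f.x[:3]),proj("scene",f.x[:3]);print(u)
np.save("m.npy",f.x)
out=[]
for c,(x,y,w,h) in {"scene":(165,135,65,95),"top":(265,180,65,80)}.items():
    im=cv2.resize(r.snapshot(c)[y:y+h,x:x+w,::-1],None,fx=6,fy=6,interpolation=2)
    q=((sil(c,f.x[:3],axes(f.x[3]))-[x,y]+.5)*6).astype(int); cv2.polylines(im,[q],True,(255,0,0),1)
    q=((K[c]-[x,y]+.5)*6).astype(int); cv2.polylines(im,[q.reshape(-1,1,2)],True,(0,0,255),1)
    q=((proj(c,plate(*ps.x))-[x,y]+.5)*6).astype(int); cv2.polylines(im,[q.reshape(-1,1,2)],True,(0,255,255),1)
    out.append(cv2.copyMakeBorder(im,0,570-im.shape[0],0,5,0))
cv2.imwrite("pics/fit.png",np.hstack(out))
s=r.get_state()
A=axes(f.x[3])
for d in(.12,.028):
    P,R=goal(f.x[:3],A,d); print(d,P.round(4),"shift/0.25",((P-s["tool_pos"])/.25).round(3))
Rc=Ro.from_quat(s["eef_rot"])
for R2 in(R,R@np.diag([-1,-1,1])): print("rotvec/2",((Ro.from_matrix(R2)*Rc.inv()).as_rotvec()/2).round(4))
E
python3 fit.py
```

```text
scene 0.49 259 [183.9, 146.3, 197.1, 168.2]
top 0.44 106 [293.5, 215.7, 307.1, 230.9]
plate [ 0.5295873  -0.19567819 -0.12520509] [ 0.1 -0.4 -0.  -0.   0.3  0.  -0.3  0.4]
scene plate near corners pred [[215.0, 223.0], [174.2, 223.1], [180.4, 182.0], [217.8, 182.0]]
mouth [ 0.5109 -0.1936  0.1092 -0.1256] 0.5497804216005115 scene/top rms 0.04071014112635733
(array([[297.26658883, 221.35804719]]), array([[192.79600498, 166.26907316]]))
0.12 [ 0.4702 -0.1885  0.222 ] shift/0.25 [ 0.828  1.514 -0.142]
0.028 [ 0.5014 -0.1924  0.1355] shift/0.25 [ 0.952  1.498 -0.488]
rotvec/2 [ 0.0273 -0.1747 -0.2773]
rotvec/2 [-0.2309 -0.0359  1.2737]
```

View pics/fit.png

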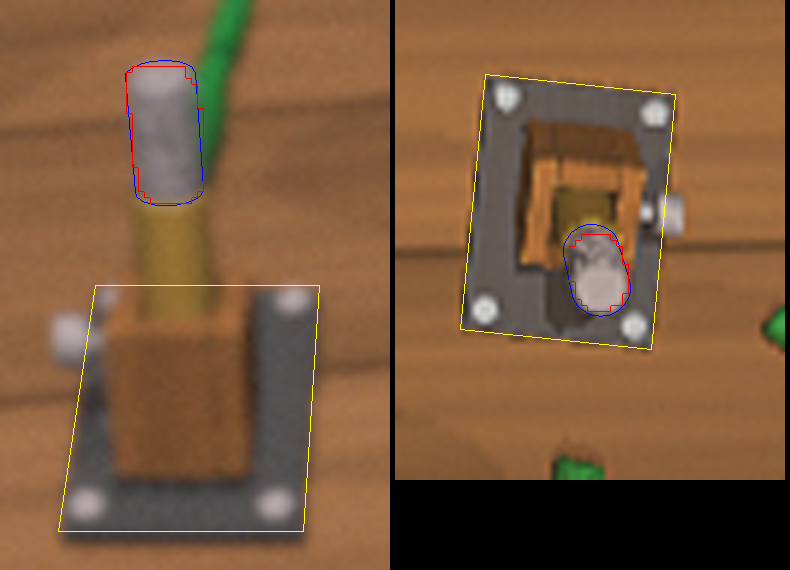

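The overlay shows the fitted head outline (blue) within about 1 px of the head in both views. The plate (yellow) fits in both too, so I can move to the standoff.

```bash
R='{"dx":0.069,"dy":0.126,"dz":-0.012,"wx":0.0023,"wy":-0.0146,"wz":-0.0231,"hand":0}'
python3 -m jog '[{"dx":0.069,"dy":0.126,"dz":-0.012,"wx":0.0023,"wy":-0.0146,"wz":-0.0231,"hand":0},{"dx":0.069,"dy":0.126,"dz":-0.012,"wx":0.0023,"wy":-0.0146,"wz":-0.0231,"hand":0},{"dx":0.069,"dy":0.126,"dz":-0.012,"wx":0.0023,"wy":-0.0146,"wz":-0.0231,"hand":0},{"dx":0.069,"dy":0.126,"dz":-0.012,"wx":0.0023,"wy":-0.0146,"wz":-0.0231,"hand":0}]' 5
```

```text
clock: 1.23
tool_pos: [0.3328, -0.4397, 0.2455]
eef_rot: [0.991, 0.123, 0.06, 0.004]
contact_force: [0.7, 0.2, -1.0]
opening: 1.002
finger_force: 0.0
```

```bash
python3 -m jog '[{"dx":0.069,"dy":0.126,"dz":-0.012,"wx":0.0023,"wy":-0.0146,"wz":-0.0231,"hand":0},{"dx":0.069,"dy":0.126,"dz":-0.012,"wx":0.0023,"wy":-0.0146,"wz":-0.0231,"hand":0},{"dx":0.069,"dy":0.126,"dz":-0.012,"wx":0.0023,"wy":-0.0146,"wz":-0.0231,"hand":0},{"dx":0.069,"dy":0.126,"dz":-0.012,"wx":0.0023,"wy":-0.0146,"wz":-0.0231,"hand":0}]' 5
python3 -m jog '[{"dx":0.069,"dy":0.126,"dz":-0.012,"wx":0.0023,"wy":-0.0146,"wz":-0.0231,"hand":0},{"dx":0.069,"dy":0.126,"dz":-0.012,"wx":0.0023,"wy":-0.0146,"wz":-0.0231,"hand":0},{"dx":0.069,"dy":0.126,"dz":-0.012,"wx":0.0023,"wy":-0.0146,"wz":-0.0231,"hand":0},{"dx":0.069,"dy":0.126,"dz":-0.012,"wx":0.0023,"wy":-0.0146,"wz":-0.0231,"hand":0},{"hand":0}]' 5
cat > go.py <<'E'
import sys
from h import *
m=np.load("m.npy");A=axes(m[3]);s=r.get_state();Rc=Ro.from_quat(s["eef_rot"])
for d in map(float,sys.argv[1:]):
    P,R=goal(m[:3],A,d);print(d,"shift/.25",((P-s["tool_pos"])/.25).round(4))
print("rot/2",((Ro.from_matrix(R)*Rc.inv()).as_rotvec()/2).round(4),"F in rod axes",(A.T@s["contact_force"]).round(2),"M",(A.T@s["moment"]).round(2),"axis",A[:,2].round(4),"q",s["q"].round(2),s["clock"],s["opening"],s["finger_force"])
print("tool rel rod (mm)",(A.T@(s["tool_pos"]-m[:3])*1e3).round(2))
E
python3 go.py .12 .06 .028
```

```text
clock: 1.57
tool_pos: [0.4019, -0.3138, 0.2337]
eef_rot: [0.993, 0.03, 0.118, 0.008]
contact_force: [1.0, 0.7, 0.3]
opening: 0.998
finger_force: 0.0
0.12 shift/.25 [ 0.273   0.5012 -0.047 ]
0.06 shift/.25 [ 0.3545  0.4909 -0.2725]
0.028 shift/.25 [ 0.3979  0.4854 -0.3928]
rot/2 [ 0.0091 -0.0568 -0.091 ] F in rod axes [0.92 0.85 0.  ] M [-0.02  0.21 -0.03] axis [-0.3393  0.0428  0.9397] q [ 0.78  0.53 -0.2   2.1  -0.1   0.32 -0.79] 1.5667 0.9983263023338653 0.0
tool rel rod (mm) [ -44.87 -132.86  148.83]invalid input
```

```bash
python3 -m jog '[{"dx":0.068,"dy":0.125,"dz":-0.012,"wx":0.0023,"wy":-0.0142,"wz":-0.0227,"hand":0},{"dx":0.068,"dy":0.125,"dz":-0.012,"wx":0.0023,"wy":-0.0142,"wz":-0.0227,"hand":0},{"dx":0.068,"dy":0.125,"dz":-0.012,"wx":0.0023,"wy":-0.0142,"wz":-0.0227,"hand":0},{"dx":0.068,"dy":0.125,"dz":-0.012,"wx":0.0023,"wy":-0.0142,"wz":-0.0227,"hand":0},{"dx":0,"dy":0,"dz":0,"wx":0,"wy":0,"wz":0,"hand":0}]' 5
python3 go.py .12 .028
```

```text
clock: 1.98
tool_pos: [0.4729, -0.1804, 0.2234]
eef_rot: [0.984, -0.053, 0.17, 0.005]
contact_force: [-0.7, 0.7, -0.3]
opening: 1.001
finger_force: 0.0
0.12 shift/.25 [-0.0109 -0.0321 -0.0058]
0.028 shift/.25 [ 0.114  -0.0478 -0.3516]
rot/2 [-0.0043 -0.0037 -0.0094] F in rod axes [-0.81  0.63  0.02] M [ 0.01  0.29 -0.01] axis [-0.3393  0.0428  0.9397] q [ 0.4   0.52 -0.11  2.25 -0.38  0.05 -0.99] 1.9833 1.00081006765496 0.0
tool rel rod (mm) [  2.1    8.3  120.79]
```

```bash
python3 -m jog '[{"dx":-0.011,"dy":-0.032,"dz":-0.006,"wx":-0.0043,"wy":-0.0037,"wz":-0.0094,"hand":0},{"dx":0,"dy":0,"dz":0,"wx":0,"wy":0,"wz":0,"hand":0},{"dx":0,"dy":0,"dz":0,"wx":0,"wy":0,"wz":0,"hand":0}]' 5
python3 go.py .12 .06 .028
```

```text
clock: 2.23
tool_pos: [0.4692, -0.2002, 0.2254]
eef_rot: [0.982, -0.069, 0.172, 0.015]
contact_force: [-0.6, -0.6, -0.2]
opening: 0.996
finger_force: 0.0
0.12 shift/.25 [ 0.0041  0.0468 -0.0136]
0.06 shift/.25 [ 0.0855  0.0365 -0.2391]
0.028 shift/.25 [ 0.129   0.031  -0.3594]
rot/2 [ 0.0026 -0.001   0.0077] F in rod axes [-0.54 -0.64 -0.07] M [ 0.05  0.37 -0.02] axis [-0.3393  0.0428  0.9397] q [ 0.41  0.52 -0.08  2.24 -0.55  0.04 -0.82] 2.2333 0.9956951064052991 0.0
tool rel rod (mm) [  1.58 -11.73 123.03]
```

```bash
cat > kin.py <<'E'
from h import *
import itertools
D=[([1.16979,.68910,-.19462,1.56535,.15730,.90249,-.21511],[.2633,-.56683,.25743],[.976457,.215714,0,0]),
([.78,.53,-.2,2.1,-.1,.32,-.79],[.4019,-.3138,.2337],[.993,.03,.118,.008]),
([.4,.52,-.11,2.25,-.38,.05,-.99],[.4729,-.1804,.2234],[.984,-.053,.17,.005])]
s=r.get_state();D.append((s["q"],s["tool_pos"],s["eef_rot"]))
def fk(q,p,sg):
    h,a,b,c,e,f=p[:6];R=Ro.identity();x=np.zeros(3)
    for i,(ax,t) in enumerate(zip("zyzyzyz",[(0,0,h),(0,0,0),(e,0,a),(-e,0,0),(f,0,b),(0,0,0),(0,0,c)])):
        if ax=="z": R=R*Ro.from_euler("z",sg[i]*q[i]+(p[6] if i==6 else 0)); x=x+R.apply(t)
        else: R=R*Ro.from_euler("y",q[i]); x=x+R.apply(t)
    return x,R
if __name__=="__main__":
    print([n for n in dir(r) if n[0]!="_"]); print(s["q"].round(3),s["qd"].round(3),s["clock"])
    best=[]
    for g in itertools.product((1,-1),repeat=3):
      for y0 in(0,np.pi/2,np.pi,-np.pi/2):
        sg=[-1,1,g[0],1,g[1],1,g[2]]
        def res(p):
            o=[]
            for q,x,R in D:
                X,RR=fk(q,p,sg);o+=list(X-x)+list((RR*Ro.from_quat(R).inv()).as_rotvec()*.3)
            return np.array(o)
        f=least_squares(res,[.35,.42,.4,.2,0,0,y0]);best.append((f.cost,sg,f.x,f.fun))
    best.sort(key=lambda b:b[0])
    for b in best[:3]: print(b[0],b[1],b[2].round(4))
    print(best[0][3].round(3))
    import pickle;pickle.dump((best[0][2],best[0][1]),open("kin.pkl","wb"))
E
python3 kin.py
```

```text
['Unreachable', 'camera_info', 'finish_job', 'get_state', 'masks_of', 'search_frame', 'snapshot']
[ 0.408  0.521 -0.082  2.243 -0.551  0.043 -0.82 ] [ 0.017  0.003 -0.013  0.005  0.035  0.002 -0.022] 2.2333
0.0005669761423421604 [-1, 1, -1, 1, -1, 1, -1] [-0.04    0.6789  0.21    0.1523 -0.0019 -0.0536  1.5734]
0.0005669761423421618 [-1, 1, -1, 1, -1, 1, -1] [-0.04    0.6789  0.21    0.1523 -0.0019 -0.0536  1.5734]
0.0005669761423421635 [-1, 1, -1, 1, -1, 1, -1] [-0.04    0.6789  0.21    0.1523 -0.0019 -0.0536  1.5734]
[ 0.024  0.014 -0.014 -0.    -0.    -0.001  0.005 -0.004  0.009 -0.
 -0.001  0.003 -0.001 -0.001  0.004 -0.     0.002 -0.001 -0.004 -0.
  0.001  0.    -0.    -0.001]
```

```bash
Z='import sys;from plant import r;import json;s=r.get_state();open("log.txt","a").write(json.dumps([list(map(float,s[k])) for k in ("q","tool_pos","eef_rot")])+"\n");print(s["q"].round(3))'
python3 -c "$Z"
python3 -m jog '[{"dx":0,"dy":0,"dz":0.1,"wx":0,"wy":0.05,"wz":0,"hand":0},{"dx":0,"dy":0,"dz":0.1,"wx":0,"wy":0.05,"wz":0,"hand":0},{"dx":0,"dy":0,"dz":0,"wx":0,"wy":0,"wz":0,"hand":0},{"dx":0,"dy":0,"dz":0,"wx":0,"wy":0,"wz":0,"hand":0}]' 5; python3 -c "$Z"
python3 -m jog '[{"dx":0,"dy":0,"dz":0.1,"wx":0.05,"wy":0,"wz":0,"hand":0},{"dx":0.1,"dy":0,"dz":0,"wx":0.05,"wy":0,"wz":0,"hand":0},{"dx":0,"dy":0,"dz":0,"wx":0,"wy":0,"wz":0,"hand":0},{"dx":0,"dy":0,"dz":0,"wx":0,"wy":0,"wz":0,"hand":0}]' 5; python3 -c "$Z"
cat > kin2.py <<'E'
from h import *
import json
D=[json.loads(l) for l in open("log.txt")]
D.append(([1.16979,.68910,-.19462,1.56535,.15730,.90249,-.21511],[.2633,-.56683,.25743],[.976457,.215714,0,0]))
sg=[-1,1,-1,1,-1,1,-1]
def rots(q):
    R=Ro.identity();L=[]
    for i,ax in enumerate("zyzyzyz"):
        R=R*Ro.from_euler(ax,sg[i]*q[i]+(np.pi/2 if i==6 else 0));L.append(R.as_matrix())
    return L
def J(q):
    L=rots(q);return np.c_[[0,0,1],L[2][:,0],L[2][:,2],L[3][:,0],L[4][:,0],L[4][:,2],L[5][:,0],L[6][:,2]]
def fit():
    M=np.vstack([J(q) for q,_,_ in D]);y=np.hstack([x for _,x,_ in D])
    p=np.linalg.lstsq(np.vstack([M,np.eye(8)*1e-4]),np.r_[y,np.zeros(8)],rcond=None)[0];return p,(M@p-y)
def fk(q,p): return J(q)@p,Ro.from_matrix(rots(q)[6])
E
python3 -c "
from kin2 import *
p,e=fit();print(p.round(4));print((e*1e3).round(1))
for d in D: print(((fk(d[0],p)[1]*Ro.from_quat(d[2]).inv()).as_rotvec()).round(4))"
```

```text
[ 0.408  0.521 -0.082  2.243 -0.551  0.043 -0.82 ]
clock: 2.57
tool_pos: [0.4714, -0.2, 0.2523]
eef_rot: [0.992, -0.065, 0.11, 0.019]
contact_force: [-0.6, 0.0, -0.2]
opening: 0.999
finger_force: 0.0
[ 0.136  0.501  0.285  2.115 -0.49   0.358 -0.885]
clock: 2.9
tool_pos: [0.4944, -0.2017, 0.2757]
eef_rot: [0.988, -0.078, 0.102, -0.082]
contact_force: [-0.7, 0.9, -1.0]
opening: 1.001
finger_force: 0.0
[ 0.313  0.515  0.18   1.953 -0.56   0.625 -0.816]
[ 0.0723 -0.0784  0.5441 -0.096   0.0085  0.2528 -0.0897  0.1863]
[  0.3 -11.5   3.7   8.8  25.3  -1.5  -4.6  -0.9 -10.8  29.4  16.    8.6]
[ 0. -0. -0.]
[ 0. -0.  0.]
[ 0. -0.  0.]
[-0. -0. -0.]
```

```bash
cat > lg.py <<'E'
from plant import r;import json;s=r.get_state();open("log.txt","a").write(json.dumps([list(map(float,s[k])) for k in ("q","tool_pos","eef_rot")])+"\n");print(s["q"].round(3))
E
python3 -m jog '[{"dx":0,"dy":0.1,"dz":0.1,"wx":0,"wy":0,"wz":0.05,"hand":0},{"dx":0,"dy":0.1,"dz":0,"wx":-0.05,"wy":0.05,"wz":0,"hand":0},{"dx":0,"dy":0,"dz":0,"wx":-0.05,"wy":0.05,"wz":0,"hand":0},{"dx":0,"dy":0,"dz":0,"wx":0,"wy":0,"wz":0,"hand":0}]' 5 >/dev/null;python3 lg.py
python3 -m jog '[{"dx":0.1,"dy":-0.1,"dz":0,"wx":0,"wy":0,"wz":0.06,"hand":0},{"dx":0.1,"dy":-0.1,"dz":0,"wx":0,"wy":0,"wz":0.06,"hand":0},{"dx":0.1,"dy":-0.1,"dz":0,"wx":-0.05,"wy":0,"wz":0,"hand":0},{"dx":0,"dy":0,"dz":0,"wx":0,"wy":0,"wz":0,"hand":0}]' 5 >/dev/null;python3 lg.py
python3 -m jog '[{"dx":-0.1,"dy":-0.1,"dz":0.1,"wx":0,"wy":0.05,"wz":-0.04,"hand":0},{"dx":0,"dy":-0.1,"dz":0.1,"wx":0,"wy":0.05,"wz":-0.04,"hand":0},{"dx":0,"dy":0,"dz":0,"wx":0.06,"wy":0,"wz":0,"hand":0},{"dx":0,"dy":0,"dz":0,"wx":0.06,"wy":0,"wz":0,"hand":0},{"dx":0,"dy":0,"dz":0,"wx":0,"wy":0,"wz":0,"hand":0}]' 5 ;python3 lg.py
sed -i 's/^def J(q).*/def J(q):/; s/^    L=rots(q);return.*/    L=rots(q);return np.c_[L[0],L[2],L[3][:,0],L[4],L[5][:,0],L[6]]/; s/eye(8)/eye(14)/; s/zeros(8)/zeros(14)/' kin2.py
python3 -c "
from kin2 import *
p,e=fit();print(p.round(4));print((e*1e3).round(1))"
```

```text
[-0.021  0.502  0.361  1.873 -0.277  0.781 -1.116]
[ 0.085  0.626  0.337  1.618 -0.172  0.868 -0.918]
clock: 3.98
tool_pos: [0.5428, -0.2808, 0.3445]
eef_rot: [0.993, 0.03, -0.077, -0.088]
contact_force: [-1.2, -1.9, 0.4]
opening: 1.004
finger_force: 0.0
[ 0.288  0.715  0.329  1.293 -0.277  1.401 -0.865]
[-0.000e+00 -1.880e-02  3.469e-01 -0.000e+00 -2.690e-02  5.634e-01
 -0.000e+00  0.000e+00 -4.000e-04  3.448e-01 -0.000e+00 -0.000e+00
 -0.000e+00  3.074e-01]
[-0. -0. -0.  0.  0. -0. -0.  0.  0.  0.  0.  0. -0. -0.  0.  0.  0. -0.
  0.  0. -0.]
```

```bash
cat > ik.py <<'E'
from kin2 import *
p,_=fit();lo=np.array([-3.01,-.46,-1.47,.13,-1,.04,-2.66]);hi=np.array([3.01,2.08,1.51,2.56,4.14,2.09,2.66])
def ik(P,R,q0):
    def res(q):
        X,RR=fk(q,p);return np.r_[(X-P)*10,(RR*Ro.from_matrix(R).inv()).as_rotvec()*3,(q-q0)*1e-3]
    f=least_squares(res,np.clip(q0,lo+1e-3,hi-1e-3),bounds=(lo,hi));return f.x,np.abs(f.fun[:6]).max()
if __name__=="__main__":
    m=np.load("m.npy");A=axes(m[3]);rng=np.random.default_rng(0);q=r.get_state()["q"]
    for d in(.028,.070,.12):
      for flip in(1,-1):
        P,R=goal(m[:3],A,d);R=R@np.diag([flip,flip,1]);S=[]
        for k in range(40):
            x,e=ik(P,R,q if k==0 else rng.uniform(np.maximum(lo,-1.5),np.minimum(hi,3.5)))
            if e<.02: S.append(x)
        S=sorted(S,key=lambda x:abs(x-q).max());print(d,flip,len(S))
        for x in S[:40:5]: print("  ",x.round(2))
E
python3 ik.py
```

```text
0.028 1 13
   [ 0.44  0.74 -0.19  2.24  2.81  0.18  2.1 ]
   [ 0.4   0.73 -0.12  2.24  3.05  0.17  1.86]
   [0.1  0.78 0.37 2.26 4.14 0.38 0.75]
0.028 -1 30
   [ 1.05  1.2  -1.47  2.21  1.68  1.18  0.22]
   [ 1.03  1.15 -1.39  2.21  1.69  1.09  0.2 ]
   [ 0.98  1.03 -1.2   2.21  1.71  0.88  0.15]
   [ 0.82  0.86 -0.84  2.22  1.81  0.56  0.01]
   [ 0.71  0.8  -0.64  2.23  1.93  0.4  -0.13]
   [ 0.55  0.75 -0.37  2.23  2.28  0.24 -0.5 ]
0.07 1 13
   [ 0.44  0.64 -0.17  2.25  2.73  0.1   2.17]
   [ 0.4   0.64 -0.11  2.25  3.16  0.09  1.75]
   [ 0.5   0.65 -0.28  2.25  2.25  0.13  2.66]
0.07 -1 25
   [ 1.07  1.09 -1.47  2.22  1.59  1.1   0.23]
   [ 1.05  1.02 -1.37  2.22  1.59  0.99  0.22]
   [ 0.83  0.76 -0.83  2.23  1.67  0.49  0.11]
   [ 0.71  0.7  -0.62  2.24  1.76  0.33  0.02]
   [ 0.58  0.66 -0.41  2.25  1.95  0.2  -0.18]
0.12 1 21
   [ 0.38  0.53 -0.07  2.25 -1.    0.04 -0.38]
   [ 0.38  0.53 -0.07  2.25 -1.    0.04 -0.38]
   [ 0.38  0.53 -0.07  2.25 -1.    0.04 -0.38]
   [ 0.46  0.53 -0.19  2.25  0.94  0.04 -2.32]
   [ 0.55  0.54 -0.32  2.25  1.28  0.11 -2.66]
0.12 -1 23
   [ 0.5   0.53 -0.25  2.25  1.18  0.07  0.58]
   [ 0.61  0.55 -0.42  2.25  1.34  0.16  0.42]
   [ 0.87  0.63 -0.84  2.23  1.42  0.43  0.34]
   [ 1.11  0.94 -1.47  2.22  1.46  1.    0.3 ]
   [ 0.38  0.52 -0.07  2.25 -0.9   0.04  2.66]
```

```bash
cat > plan.py <<'E'
from ik import *
def jac(q):
    X,R=fk(q,p);Jm=np.zeros((6,7))
    for i in range(7):
        d=np.array(q,float);d[i]+=1e-5;Y,S=fk(d,p);Jm[:,i]=np.r_[Y-X,(S*R.inv()).as_rotvec()]/1e-5
    return Jm
def rows(q,Q,n):
    out=[];X,R=fk(q,p)
    for k in range(1,n+1):
        Y,S=fk(q+(Q-q)*k/n,p);out.append(np.r_[(S*R.inv()).as_rotvec()/2,(Y-X)/.25]);X,R=Y,S
    return out
def sim(q,rw):
    X,R=fk(q,p);q=np.array(q,float)
    for w in rw:
        X=X+w[3:]*.25;R=Ro.from_rotvec(w[:3]*2)*R
        for _ in range(4):
            Y,S=fk(q,p);q=np.clip(q+np.linalg.pinv(jac(q),rcond=.01)@np.r_[X-Y,(R*S.inv()).as_rotvec()],lo,hi)
    return q,np.linalg.norm(X-fk(q,p)[0])
def show(rw): 
    for w in rw: print(dict(zip(("wx","wy","wz","dx","dy","dz"),w.round(3).tolist())), "deg",round(np.degrees(np.linalg.norm(w[:3])*2),1),"mm",round(np.linalg.norm(w[3:])*250))
E
python3 - <<'E'
from plan import *
q=r.get_state()["q"]
m=np.load("m.npy");A=axes(m[3]);P,R=goal(m[:3],A,.12);R=R@np.diag([-1,-1,1])
for Q0 in([.61,.55,-.42,2.25,1.34,.16,.42],[.87,.63,-.84,2.23,1.42,.43,.34],[1.11,.94,-1.4,2.22,1.46,1,.3]):
    Q,e=ik(P,R,np.array(Q0));rw=rows(q,Q,20);print(Q.round(2),e,sim(q,rw)[0].round(2),sim(q,rw)[1], min(fk(q+(Q-q)*k/20,p)[0][2] for k in range(21)))
    if Q0[0]==.87: show(rw)
# check the controller model on the logged steps
for a,b in zip(D[:-2],D[1:-1]):
    x,R0=np.array(a[1]),Ro.from_quat(a[2]);y,R1=np.array(b[1]),Ro.from_quat(b[2])
    w=np.r_[(R1*R0.inv()).as_rotvec()/2,(y-x)/.25]/10
    q1=np.array(a[0]);Rk=fk(q1,p)[1]
    print("dq pred",(sim(q1,[w]*10)[0]-a[0]).round(2),"got",(np.array(b[0])-a[0]).round(2))
E
```

```text
[ 0.61  0.55 -0.42  2.25  1.34  0.16  0.42] 1.646397427635185e-08 [ 0.47  0.53 -0.2   2.25  1.    0.04  0.76] 4.165648664845488e-15 0.22196408849885935
[ 0.87  0.63 -0.84  2.23  1.42  0.43  0.34] 1.0349638381989408e-08 [ 0.46  0.53 -0.19  2.25  0.96  0.04  0.8 ] 5.667848928154234e-16 0.21195827192299854
{'wx': -0.011, 'wy': 0.011, 'wz': 0.049, 'dx': -0.074, 'dy': -0.048, 'dz': -0.065} deg 5.9 mm 27
{'wx': -0.009, 'wy': 0.01, 'wz': 0.053, 'dx': -0.069, 'dy': -0.044, 'dz': -0.06} deg 6.3 mm 25
{'wx': -0.008, 'wy': 0.009, 'wz': 0.057, 'dx': -0.063, 'dy': -0.04, 'dz': -0.054} deg 6.7 mm 23
{'wx': -0.006, 'wy': 0.008, 'wz': 0.061, 'dx': -0.056, 'dy': -0.036, 'dz': -0.049} deg 7.0 mm 21
{'wx': -0.005, 'wy': 0.006, 'wz': 0.064, 'dx': -0.047, 'dy': -0.032, 'dz': -0.045} deg 7.4 mm 18
{'wx': -0.003, 'wy': 0.005, 'wz': 0.067, 'dx': -0.038, 'dy': -0.027, 'dz': -0.041} deg 7.7 mm 16
{'wx': -0.002, 'wy': 0.004, 'wz': 0.07, 'dx': -0.029, 'dy': -0.021, 'dz': -0.037} deg 8.0 mm 13
{'wx': -0.0, 'wy': 0.002, 'wz': 0.072, 'dx': -0.02, 'dy': -0.015, 'dz': -0.034} deg 8.3 mm 10
{'wx': 0.001, 'wy': 0.001,
[... 1058 characters left out ...]
-0.009, 'dy': 0.113, 'dz': 0.018} deg 10.4 mm 29
[ 1.11  0.92 -1.44  2.22  1.46  0.97  0.3 ] 8.566132882453087e-09 [ 0.46  0.53 -0.19  2.25  0.95  0.04  0.81] 4.640593628987194e-14 0.16960016581654935
dq pred [-0.26 -0.02  0.34 -0.13  0.1   0.31 -0.1 ] got [-0.27 -0.02  0.37 -0.13  0.06  0.31 -0.06]
dq pred [ 0.17  0.01 -0.1  -0.16 -0.07  0.27  0.07] got [ 0.18  0.01 -0.1  -0.16 -0.07  0.27  0.07]
dq pred [-0.34 -0.01  0.2  -0.08  0.27  0.16 -0.29] got [-0.33 -0.01  0.18 -0.08  0.28  0.16 -0.3 ]
dq pred [ 0.11  0.12 -0.02 -0.26  0.1   0.09  0.2 ] got [ 0.11  0.12 -0.02 -0.26  0.11  0.09  0.2 ]
dq pred [ 0.21  0.09 -0.03 -0.33 -0.09  0.53  0.04] got [ 0.2   0.09 -0.01 -0.32 -0.11  0.53  0.05]
```

```bash
cat > search.py <<'E'
from plan import *
import time
m=np.load("m.npy");A=axes(m[3]);q0=r.get_state()["q"]
def seg(Pa,Ra,Pb,Rb):
    rv=(Rb*Ra.inv()).as_rotvec();d=Pb-Pa;n=int(np.ceil(max(np.linalg.norm(rv)/.1,np.linalg.norm(d)/.033,1)))
    return [np.r_[rv/2,d/.25]/n]*n
def run(q,rw):
    X,R=fk(q,p);q=np.array(q,float);mq=9;md=0
    for w in rw:
        X=X+w[3:]*.25;R=Ro.from_rotvec(w[:3]*2)*R;qa=q.copy()
        for _ in range(2):
            Y,S=fk(q,p);q=np.clip(q+np.linalg.pinv(jac(q),rcond=.005)@np.r_[X-Y,(R*S.inv()).as_rotvec()],lo,hi)
        mq=min(mq,(q-lo).min(),(hi-q).min());md=max(md,abs(q-qa).max())
        if mq<.03 or md>.3: return q,mq,md
    return q,mq,md
rng=np.random.default_rng(1);best=[];t0=time.time()
Xc,Rc=fk(q0,p)
while time.time()-t0<240:
    k=rng.integers(4);Rg=lambda d:goal(m[:3],A,d)
    rot=Ro.from_matrix(Rg(.1)[1])*Ro.from_euler("z",k*np.pi/2)
    vp=np.array([rng.uniform(.38,.62),rng.uniform(-.42,.1),rng.uniform(.27,.45)])
    ti=rng.uniform(-.9,.9,2);vr=Ro.from_rotvec([ti[0],ti[1],0])*Ro.from_euler("z",rng.uniform(-np.pi,np.pi))*Rc
    r1=seg(Xc,Rc,vp,vr);r2=seg(vp,vr,Rg(.12)[0],rot)
    if len(r1)+len(r2)>45: continue
    q,a,b=run(q0,r1)
    if a<.06 or b>.16: continue
    q,a2,b=run(q,r2)
    if a2<.06 or b>.16: continue
    qe,a3,b=run(q,[np.r_[0,0,0,-A[:,2]*.0092/.25]]*10)
    s=min(a,a2,a3)
    if s<.08: continue
    best.append((s,len(r1),len(r2),k,r1[0],r2[0],vp,q,qe))
best.sort(key=lambda b:-b[0]);print(len(best))
for b in best[:5]: print(round(b[0],3),b[1],b[2],b[3],"\n r1",b[4].round(4),"\n r2",b[5].round(4),"\n",b[6].round(3),b[7].round(2),b[8].round(2))
E
timeout 400 python3 search.py
```

```text
0
```

```bash
nproc; cat > search2.py <<'E'
from plan import *
import time,pickle
from multiprocessing import Pool
from scipy.optimize import differential_evolution
m=np.load("m.npy");A=axes(m[3]);q0=r.get_state()["q"];Xc,Rc=fk(q0,p)
h1,y1=p[2],p[1];y3,a=p[4],p[5];y5,b=p[8],p[9];c=p[13]
def fj(q):
    R=np.eye(3);x=np.zeros(3);o=[];z=[]
    for i in range(7):
        t=sg[i]*q[i]+(np.pi/2 if i==6 else 0);C,S=np.cos(t),np.sin(t)
        if i%2==0:
            o.append(x);z.append(sg[i]*R[:,2]);R=R@np.array([[C,-S,0],[S,C,0],[0,0,1]])
            x=x+R@[(0,y1,h1),0,(0,y3,a),0,(0,y5,b),0,(0,0,c)][i]
        else: o.append(x);z.append(R[:,1]);R=R@np.array([[C,0,S],[0,1,0],[-S,0,C]])
    z=np.array(z);return x,R,np.r_[np.cross(z,x-np.array(o)).T,z.T]
def rv(M): return np.array([M[2,1]-M[1,2],M[0,2]-M[2,0],M[1,0]-M[0,1]])/2
def seg(Pa,Ra,Pb,Rb):
    v=(Rb*Ra.inv()).as_rotvec();d=Pb-Pa;n=int(np.ceil(max(np.linalg.norm(v)/.1,np.linalg.norm(d)/.033,1)))
    return [np.r_[v/2,d/.25]/n]*n
def run(q,rw):
    X,R,_=fj(q);q=np.array(q,float);pen=0;mm=9;last=None
    for w in rw:
        X=X+w[3:]*.25
        if last is not w: last=w;dR=Ro.from_rotvec(w[:3]*2).as_matrix()
        R=dR@R;qa=q.copy()
        for _ in range(2):
            Y,S,J=fj(q);q=q+J.T@np.linalg.solve(J@J.T+1e-7*np.eye(6),np.r_[X-Y,rv(R@S.T)])
        mg=min((q-lo).min(),(hi-q).min());mm=min(mm,mg);pen+=max(0,.1-mg)+max(0,abs(q-qa).max()-.14)
        if abs(q-qa).max()>.5 or mg<-.3: return q,pen+5,mm
    return q,pen,mm
def decode(v,k):
    rot=Ro.from_matrix(goal(m[:3],A,.12)[1])*Ro.from_euler("z",k*np.pi/2)
    pts=[(Xc,Rc)]
    for i in(0,6): pts.append((v[i:i+3],Ro.from_rotvec([v[i+3],v[i+4],0])*Ro.from_euler("z",v[i+5])*Rc))
    pts.append((goal(m[:3],A,.12)[0],rot))
    S=[seg(*pts[i],*pts[i+1]) for i in range(3)]
    S.append([np.r_[0,0,0,-A[:,2]*.0092/.25]]*10);return S
def cost(v,k):
    q=q0;pen=0;n=0;mm=9
    S=decode(v,k)
    for i,s in enumerate(S):
        n+=len(s);q,e,g=run(q,s);pen+=e;mm=min(mm,g)
        if e>5: return 20-5*i+min(e-5,4)
    return pen-2*min(mm,.2)+.01*max(0,n-20)
B=[(.38,.62),(-.42,.1),(.24,.45),(-1,1),(-1,1),(-3,3)]*2
def job(ks):
    k,s=ks;t0=time.time()
    f=differential_evolution(cost,B,args=(k,),popsize=4,maxiter=1000,seed=s,polish=False,callback=lambda x,convergence:time.time()-t0>330)
    return f.fun,k,f.x
if __name__=="__main__":
    print(abs(fj(q0)[0]-Xc).max(),abs(fj(q0)[1]-Rc.as_matrix()).max(),abs(fj(q0)[2]-jac(q0)).max())
    with Pool(8) as P: O=sorted(P.map(job,[(k,s) for k in range(4) for s in(0,1)]),key=lambda o:o[0])
    pickle.dump(O,open("O.pkl","wb"))
    for f,k,v in O[:3]:
        print("cost",f,k);q=q0
        for s in decode(v,k): q,e,g=run(q,s);print(len(s),s[0].round(4),"->",q.round(2),round(e,3),round(g,3),fj(q)[0].round(3))
E
OPENBLAS_NUM_THREADS=1 OMP_NUM_THREADS=1 timeout 500 python3 search2.py
```

```text
4
2.576104224438769e-06 1.1796119636642288e-16 2.9945988034019155e-06
cost -0.11000000000000004 2
11 [ 0.0201  0.0296  0.0339 -0.0564  0.0674  0.0056] -> [ 0.09  0.78  0.09  1.51 -0.04  1.86 -0.51] 0 0.23 [ 0.388 -0.095  0.36 ]
13 [ 0.0173  0.0113  0.0445  0.0092 -0.0564 -0.0357] -> [ 0.17  0.96 -0.2   1.68  0.8   1.62  0.27] 0 0.217 [ 0.418 -0.279  0.244]
15 [ 0.0298 -0.0273  0.0267  0.014   0.024  -0.0059] -> [ 0.7   0.57 -0.57  2.24  1.39  0.25  0.37] 0 0.21 [ 0.47  -0.188  0.222]
10 [ 0.      0.      0.      0.0125 -0.0016 -0.0346] -> [ 0.73  0.81 -0.67  2.22  1.91  0.43 -0.1 ] 0 0.202 [ 0.501 -0.192  0.136]
cost -0.10000000000000003 2
13 [ 0.0161  0.0281  0.0372 -0.0455  0.1135  0.0005] -> [-0.21  0.81 -0.01  1.49 -0.15  1.86 -0.65] 0 0.226 [0.395 0.088 0.346]
16 [ 0.0149  0.0054  0.0444  0.0165 -0.1095 -0.0265] -> [ 0.3   0.82 -0.27  1.85  1.14  1.26  0.47] 0 0.222 [ 0.461 -0.35   0.24 ]
11 [ 0.0362 -0.0254  0.0167  0.0033  0.0587 -0.0066] -> [ 0.7   0.57 -0.57  2.24  1.39  0.25  0.37] 0 0.21 [ 0.47  -0.188  0.222]
10 [ 0.      0.      0.      0.0125 -0.0016 -0.0346] -> [ 0.73  0.81 -0.67  2.22  1.91  0.43 -0.1 ] 0 0.202 [ 0.501 -0.192  0.136]
cost -0.040000000000000036 1
15 [ 0.0133  0.0083  0.0474 -0.0016  0.0667  0.0031] -> [-0.    0.78 -0.07  1.21  0.04  1.76 -0.09] 0 0.33 [ 0.537 -0.031  0.356]
8 [ 0.021   0.0082  0.0443 -0.042  -0.0631 -0.0179] -> [ 0.23  0.73 -0.27  1.5   0.34  1.61  0.67] 0 0.344 [ 0.453 -0.157  0.32 ]
23 [ 0.0092 -0.0062  0.0485  0.003  -0.0055 -0.0171] -> [ 0.78  0.59 -0.68  2.24  1.41  0.32  1.92] 0 0.282 [ 0.47  -0.188  0.222]
10 [ 0.      0.      0.      0.0125 -0.0016 -0.0346] -> [ 0.76  0.83 -0.73  2.22  1.87  0.47  1.51] 0 0.281 [ 0.501 -0.192  0.136]
```

```bash
cat > clr.py <<'E'
from search2 import *
O=pickle.load(open("O.pkl","rb"))
g=np.array([(x,y,z) for x in(-.038,0,.038) for y in np.linspace(-.094,.094,9) for z in(-.045,-.1)]+[(x,y,z) for x in(-.01,.01) for y in np.linspace(-.062,.062,7) for z in(.019,0,-.02)])
cap=[m[:3]+A[:,2]*t for t in(-.04,0,.045)]
def C(q): x,R,_=fj(q);G=g@R.T+x;return G[:,2].min(),min(np.linalg.norm(G-k,axis=1).min() for k in cap)
for f,k,v in O[:3]:
    q=q0;print(k)
    for s in decode(v,k)[:3]:
        L=[]
        for w in s: q,_,_=run(q,[w]);L.append(C(q))
        L=np.array(L);print(len(s),L.min(0).round(3),L[-1].round(3))
E
OPENBLAS_NUM_THREADS=1 python3 clr.py
```

```text
2
11 [0.3   0.157] [0.3   0.164]
13 [0.177 0.046] [0.177 0.046]
15 [0.179 0.039] [0.201 0.057]
2
13 [0.282 0.15 ] [0.282 0.262]
16 [0.179 0.057] [0.179 0.081]
11 [0.18  0.042] [0.201 0.057]
1
15 [0.305 0.173] [0.305 0.229]
8 [0.268 0.135] [0.268 0.135]
23 [0.183 0.057] [0.183 0.057]
```

```bash

python3 -m jog '[{"wx":0.0133,"wy":0.0083,"wz":0.0474,"dx":-0.0016,"dy":0.0667,"dz":0.0031,"hand":0},{"wx":0.0133,"wy":0.0083,"wz":0.0474,"dx":-0.0016,"dy":0.0667,"dz":0.0031,"hand":0},{"wx":0.0133,"wy":0.0083,"wz":0.0474,"dx":-0.0016,"dy":0.0667,"dz":0.0031,"hand":0},{"wx":0.0133,"wy":0.0083,"wz":0.0474,"dx":-0.0016,"dy":0.0667,"dz":0.0031,"hand":0},{"wx":0.0133,"wy":0.0083,"wz":0.0474,"dx":-0.0016,"dy":0.0667,"dz":0.0031,"hand":0}]' 5 >/dev/null
python3 -m jog '[{"wx":0.0133,"wy":0.0083,"wz":0.0474,"dx":-0.0016,"dy":0.0667,"dz":0.0031,"hand":0},{"wx":0.0133,"wy":0.0083,"wz":0.0474,"dx":-0.0016,"dy":0.0667,"dz":0.0031,"hand":0},{"wx":0.0133,"wy":0.0083,"wz":0.0474,"dx":-0.0016,"dy":0.0667,"dz":0.0031,"hand":0},{"wx":0.0133,"wy":0.0083,"wz":0.0474,"dx":-0.0016,"dy":0.0667,"dz":0.0031,"hand":0},{"wx":0.0133,"wy":0.0083,"wz":0.0474,"dx":-0.0016,"dy":0.0667,"dz":0.0031,"hand":0}]' 5 >/dev/null
python3 -m jog '[{"wx":0.0133,"wy":0.0083,"wz":0.0474,"dx":-0.0016,"dy":0.0667,"dz":0.0031,"hand":0},{"wx":0.0133,"wy":0.0083,"wz":0.0474,"dx":-0.0016,"dy":0.0667,"dz":0.0031,"hand":0},{"wx":0.0133,"wy":0.0083,"wz":0.0474,"dx":-0.0016,"dy":0.0667,"dz":0.0031,"hand":0},{"wx":0.0133,"wy":0.0083,"wz":0.0474,"dx":-0.0016,"dy":0.0667,"dz":0.0031,"hand":0},{"wx":0.0133,"wy":0.0083,"wz":0.0474,"dx":-0.0016,"dy":0.0667,"dz":0.0031,"hand":0}]' 5 ; python3 lg.py
python3 -m jog '[{"wx":0.021,"wy":0.0082,"wz":0.0443,"dx":-0.042,"dy":-0.0631,"dz":-0.0179,"hand":0},{"wx":0.021,"wy":0.0082,"wz":0.0443,"dx":-0.042,"dy":-0.0631,"dz":-0.0179,"hand":0},{"wx":0.021,"wy":0.0082,"wz":0.0443,"dx":-0.042,"dy":-0.0631,"dz":-0.0179,"hand":0},{"wx":0.021,"wy":0.0082,"wz":0.0443,"dx":-0.042,"dy":-0.0631,"dz":-0.0179,"hand":0}]' 5 >/dev/null
python3 -m jog '[{"wx":0.021,"wy":0.0082,"wz":0.0443,"dx":-0.042,"dy":-0.0631,"dz":-0.0179,"hand":0},{"wx":0.021,"wy":0.0082,"wz":0.0443,"dx":-0.042,"dy":-0.0631,"dz":-0.0179,"hand":0},{"wx":0.021,"wy":0.0082,"wz":0.0443,"dx":-0.042,"dy":-0.0631,"dz":-0.0179,"hand":0},{"wx":0.021,"wy":0.0082,"wz":0.0443,"dx":-0.042,"dy":-0.0631,"dz":-0.0179,"hand":0},{"wx":0,"wy":0,"wz":0,"dx":0,"dy":0,"dz":0,"hand":0}]' 5 ; python3 lg.py
cat > nxt.py <<'E'
from search2 import *
rot=Ro.from_matrix(goal(m[:3],A,.12)[1])*Ro.from_euler("z",np.pi/2)
s=seg(Xc,Rc,goal(m[:3],A,.12)[0],rot);q,e,g=run(q0,s);print(len(s),s[0].round(4),q.round(2),e,g);
q,e,g=run(q,[np.r_[0,0,0,-A[:,2]*.0092/.25]]*10);print(q.round(2),e,g)
E
python3 nxt.py
```

```text
clock: 5.23
tool_pos: [0.5391, -0.0232, 0.3571]
eef_rot: [0.677, 0.674, -0.219, -0.198]
contact_force: [0.5, 0.6, 0.5]
opening: 1.0
finger_force: 0.0
[-0.01   0.776 -0.073  1.203  0.034  1.762 -0.088]
clock: 5.98
tool_pos: [0.453, -0.1529, 0.3214]
eef_rot: [0.347, 0.877, -0.204, -0.263]
contact_force: [-0.3, 0.0, 1.3]
opening: 0.997
finger_force: 0.0
[ 0.228  0.728 -0.273  1.499  0.332  1.616  0.673]
23 [ 0.0092 -0.0064  0.0483  0.003  -0.0062 -0.0173] [ 0.78  0.59 -0.68  2.24  1.41  0.32  1.92] 0 0.28216242401762376
[ 0.76  0.82 -0.73  2.22  1.87  0.47  1.51] 0 0.28089687834829385
```

The arm follows the model, so I continue with the third segment (23 rows).

```bash

python3 -m jog '[{"wx":0.0092,"wy":-0.0064,"wz":0.0483,"dx":0.003,"dy":-0.0062,"dz":-0.0173,"hand":0},{"wx":0.0092,"wy":-0.0064,"wz":0.0483,"dx":0.003,"dy":-0.0062,"dz":-0.0173,"hand":0},{"wx":0.0092,"wy":-0.0064,"wz":0.0483,"dx":0.003,"dy":-0.0062,"dz":-0.0173,"hand":0},{"wx":0.0092,"wy":-0.0064,"wz":0.0483,"dx":0.003,"dy":-0.0062,"dz":-0.0173,"hand":0},{"wx":0.0092,"wy":-0.0064,"wz":0.0483,"dx":0.003,"dy":-0.0062,"dz":-0.0173,"hand":0}]' 5 >/dev/null
python3 -m jog '[{"wx":0.0092,"wy":-0.0064,"wz":0.0483,"dx":0.003,"dy":-0.0062,"dz":-0.0173,"hand":0},{"wx":0.0092,"wy":-0.0064,"wz":0.0483,"dx":0.003,"dy":-0.0062,"dz":-0.0173,"hand":0},{"wx":0.0092,"wy":-0.0064,"wz":0.0483,"dx":0.003,"dy":-0.0062,"dz":-0.0173,"hand":0},{"wx":0.0092,"wy":-0.0064,"wz":0.0483,"dx":0.003,"dy":-0.0062,"dz":-0.0173,"hand":0},{"wx":0.0092,"wy":-0.0064,"wz":0.0483,"dx":0.003,"dy":-0.0062,"dz":-0.0173,"hand":0}]' 5 ; python3 lg.py; python3 nxt.py
python3 -m jog '[{"wx":0.0092,"wy":-0.0064,"wz":0.0483,"dx":0.003,"dy":-0.0062,"dz":-0.0173,"hand":0},{"wx":0.0092,"wy":-0.0064,"wz":0.0483,"dx":0.003,"dy":-0.0062,"dz":-0.0173,"hand":0},{"wx":0.0092,"wy":-0.0064,"wz":0.0483,"dx":0.003,"dy":-0.0062,"dz":-0.0173,"hand":0},{"wx":0.0092,"wy":-0.0064,"wz":0.0483,"dx":0.003,"dy":-0.0062,"dz":-0.0173,"hand":0},{"wx":0.0092,"wy":-0.0064,"wz":0.0483,"dx":0.003,"dy":-0.0062,"dz":-0.0173,"hand":0}]' 5 ; python3 lg.py; python3 nxt.py
```

```text
clock: 6.82
tool_pos: [0.464, -0.1641, 0.2787]
eef_rot: [-0.113, 0.967, -0.2, -0.111]
contact_force: [-1.1, -0.7, -0.0]
opening: 0.999
finger_force: 0.0
[ 0.299  0.599 -0.507  1.891  0.751  1.129  1.162]
13 [ 0.0088 -0.0064  0.0481  0.0019 -0.0075 -0.0174] [ 0.78  0.59 -0.68  2.24  1.41  0.32  1.92] 0 0.281776495414281
[ 0.76  0.82 -0.73  2.22  1.87  0.47  1.51] 0 0.28048885173229465
clock: 7.23
tool_pos: [0.4675, -0.1716, 0.2573]
eef_rot: [-0.34, 0.923, -0.18, -0.024]
contact_force: [0.2, -0.5, 0.2]
opening: 0.996
finger_force: 0.0
[ 0.433  0.55  -0.597  2.09   0.998  0.818  1.397]
8 [ 0.0086 -0.0065  0.048   0.0014 -0.0084 -0.0177] [ 0.78  0.59 -0.68  2.24  1.41  0.32  1.92] 0 0.28254677743422546
[ 0.76  0.83 -0.73  2.22  1.87  0.47  1.51] 0 0.28130493089472014
```

```bash
sed -i 's/    R=np.c_\[A.*/    R=np.c_[-A[:,1],-A[:,0],-A[:,2]]/; s/^    return m+A/    return m+A/' h.py
python3 -m jog '[{"wx":0.0086,"wy":-0.0065,"wz":0.048,"dx":0.0014,"dy":-0.0084,"dz":-0.0177,"hand":0},{"wx":0.0086,"wy":-0.0065,"wz":0.048,"dx":0.0014,"dy":-0.0084,"dz":-0.0177,"hand":0},{"wx":0.0086,"wy":-0.0065,"wz":0.048,"dx":0.0014,"dy":-0.0084,"dz":-0.0177,"hand":0},{"wx":0.0086,"wy":-0.0065,"wz":0.048,"dx":0.0014,"dy":-0.0084,"dz":-0.0177,"hand":0}]' 5 >/dev/null
python3 -m jog '[{"wx":0.0086,"wy":-0.0065,"wz":0.048,"dx":0.0014,"dy":-0.0084,"dz":-0.0177,"hand":0},{"wx":0.0086,"wy":-0.0065,"wz":0.048,"dx":0.0014,"dy":-0.0084,"dz":-0.0177,"hand":0},{"wx":0.0086,"wy":-0.0065,"wz":0.048,"dx":0.0014,"dy":-0.0084,"dz":-0.0177,"hand":0},{"wx":0.0086,"wy":-0.0065,"wz":0.048,"dx":0.0014,"dy":-0.0084,"dz":-0.0177,"hand":0},{"wx":0,"wy":0,"wz":0,"dx":0,"dy":0,"dz":0,"hand":0}]' 5 >/dev/null
python3 go.py .12 .028
```

```text
0.12 shift/.25 [0.007  0.0118 0.0033]
0.028 shift/.25 [ 0.1318 -0.0039 -0.3425]
rot/2 [ 0.0005 -0.0007  0.0041] F in rod axes [ 0.03 -0.58 -0.81] M [ 0.06  0.32 -0.09] axis [-0.3393  0.0428  0.9397] q [ 0.78  0.59 -0.68  2.24  1.41  0.32  1.92] 7.9833 1.0007565267642156 0.0
tool rel rod (mm) [ -1.56  -3.16 119.68]
```

```bash

python3 -m jog '[{"wx":0.0005,"wy":-0.0007,"wz":0.0041,"dx":0.007,"dy":0.0118,"dz":0.0033,"hand":0},{"wx":0,"wy":0,"wz":0,"dx":0.0217,"dy":-0.0027,"dz":-0.06,"hand":0},{"wx":0,"wy":0,"wz":0,"dx":0.0217,"dy":-0.0027,"dz":-0.06,"hand":0},{"wx":0,"wy":0,"wz":0,"dx":0.0217,"dy":-0.0027,"dz":-0.06,"hand":0},{"wx":0,"wy":0,"wz":0,"dx":0,"dy":0,"dz":0,"hand":0}]' 5
python3 go.py .06 .028
python3 - <<'E'
from h import *
m=np.load("m.npy");A=axes(m[3]);o=[];s=r.get_state()
for c,(x,y,w,h) in {"scene":(140,80,100,140),"top":(240,150,110,110)}.items():
    im=cv2.resize(r.snapshot(c)[y:y+h,x:x+w,::-1],None,fx=4,fy=4,interpolation=2)
    for pt,col in((s["tool_pos"],(0,0,255)),(m[:3]+A[:,2]*.045,(255,0,0)),(m[:3],(255,0,0))):
        u=((proj(c,pt)[0]-[x,y]+.5)*4).astype(int);cv2.circle(im,u.tolist(),3,col,1)
    o.append(cv2.copyMakeBorder(im[:,:395],0,560-im.shape[0],0,5,0))
cv2.imwrite("pics/a.png",np.hstack(o))
E
```

```text
clock: 8.4
tool_pos: [0.4892, -0.1878, 0.1766]
eef_rot: [-0.652, 0.738, -0.13, 0.115]
contact_force: [-0.2, -0.3, 0.2]
opening: 1.003
finger_force: 0.0
0.06 shift/.25 [ 0.0056 -0.0131 -0.0441]
0.028 shift/.25 [ 0.049  -0.0186 -0.1644]
rot/2 [-0.      0.0004 -0.0011] F in rod axes [-0.1  -0.34  0.26] M [ 0.14  0.26 -0.05] axis [-0.3393  0.0428  0.9397] q [ 0.74  0.71 -0.68  2.24  1.72  0.37  1.63] 8.4 1.0025981219205655 0.0
tool rel rod (mm) [ 2.09  3.08 70.98]
```

View pics/a.png

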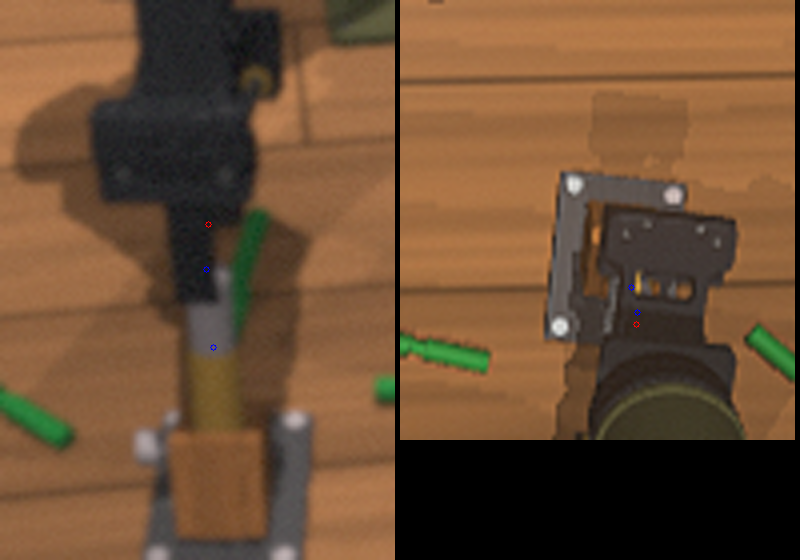

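```bash

python3 -m jog '[{"wx":0,"wy":0,"wz":0,"dx":0,"dy":0,"dz":0,"hand":0},{"wx":0,"wy":0,"wz":0,"dx":0,"dy":0,"dz":0,"hand":0},{"wx":0,"wy":0,"wz":0,"dx":0,"dy":0,"dz":0,"hand":0}]' 5 >/dev/null
python3 go.py .06 .028
cat > ov.py <<'E'
from h import *
import sys
m=np.load("m.npy");A=axes(m[3]);o=[];s=r.get_state();R=Ro.from_quat(s["eef_rot"]).as_matrix()
w=.044*s["opening"]
for c,(x,y,ww,h) in {"scene":(140,80,100,140),"top":(240,150,110,110)}.items():
    im=cv2.resize(r.snapshot(c)[y:y+h,x:x+ww,::-1],None,fx=4,fy=4,interpolation=2)
    px=lambda P:((proj(c,P)-[x,y]+.5)*4).astype(int).reshape(-1,1,2)
    for sy in(1,-1):
        for yy,col in((w,(0,0,255)),(w+.0175,(0,255,255))):
            B=np.array([[-.009,sy*yy,.019],[.009,sy*yy,.019],[.009,sy*yy,-.04],[-.009,sy*yy,-.04]])@R.T+s["tool_pos"]
            cv2.polylines(im,[px(B)],True,col,1)
    cv2.polylines(im,[px(np.array([m[:3],m[:3]+A[:,2]*.045]))],False,(255,0,0),1)
    o.append(cv2.copyMakeBorder(im[:,:395],0,560-im.shape[0],0,5,0))
cv2.imwrite(sys.argv[1],np.hstack(o))
E
python3 ov.py pics/b.png; python3 go.py .06
```

```text
0.06 shift/.25 [ 0.0082 -0.0034 -0.0532]
0.028 shift/.25 [ 0.0516 -0.0089 -0.1735]
rot/2 [ 0.0019  0.0015 -0.0006] F in rod axes [-0.81 -0.11 -0.28] M [ 0.17  0.26 -0.12] axis [-0.3393  0.0428  0.9397] q [ 0.74  0.7  -0.68  2.24  1.71  0.37  1.64] 8.75 0.9986737804446941 0.0
tool rel rod (mm) [ 2.53  0.6  73.22]
0.06 shift/.25 [ 0.0087 -0.0025 -0.0519]
rot/2 [ 0.0019  0.0013 -0.0005] F in rod axes [ 0.5  -0.63  0.46] M [ 0.16  0.25 -0.02] axis [-0.3393  0.0428  0.9397] q [ 0.75  0.7  -0.68  2.24  1.71  0.37  1.64] 8.85 0.9978842770357578 0.0
tool rel rod (mm) [ 2.34  0.34 72.96]
```

View pics/b.png

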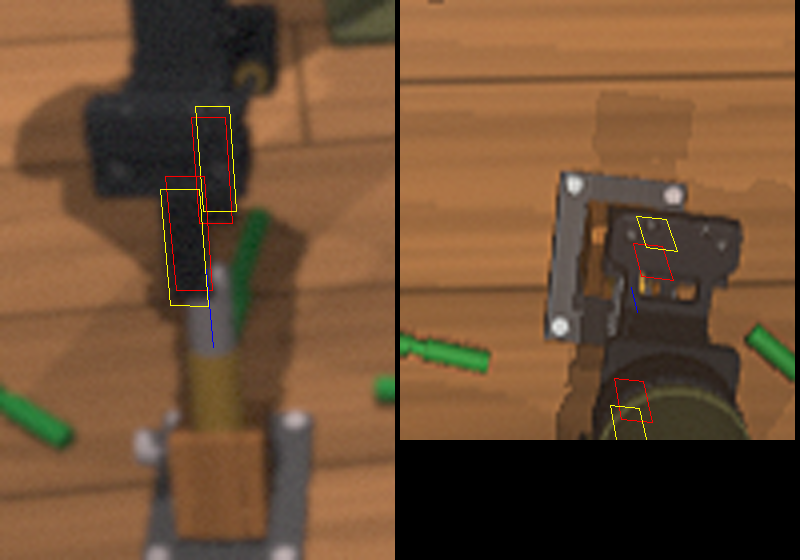

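```bash

python3 -m jog '[{"wx":0.0019,"wy":0.0013,"wz":0,"dx":0.013,"dy":-0.002,"dz":-0.043,"hand":0},{"wx":0,"wy":0,"wz":0,"dx":0.013,"dy":-0.002,"dz":-0.043,"hand":0},{"wx":0,"wy":0,"wz":0,"dx":0.013,"dy":-0.002,"dz":-0.043,"hand":0},{"wx":0,"wy":0,"wz":0,"dx":0.013,"dy":-0.002,"dz":-0.043,"hand":0},{"wx":0,"wy":0,"wz":0,"dx":0,"dy":0,"dz":0,"hand":0}]' 3 >/dev/null
python3 -m jog '[{"wx":0,"wy":0,"wz":0,"dx":0,"dy":0,"dz":0,"hand":0},{"wx":0,"wy":0,"wz":0,"dx":0,"dy":0,"dz":0,"hand":0},{"wx":0,"wy":0,"wz":0,"dx":0,"dy":0,"dz":0,"hand":0},{"wx":0,"wy":0,"wz":0,"dx":0,"dy":0,"dz":0,"hand":0},{"wx":0,"wy":0,"wz":0,"dx":0,"dy":0,"dz":0,"hand":0}]' 3 >/dev/null
python3 go.py .028; python3 ov.py pics/c.png; python3 go.py .028
```

```text
0.028 shift/.25 [0.0001 0.     0.    ]
rot/2 [ 0.     -0.     -0.0007] F in rod axes [0.22 0.58 0.4 ] M [ 0.15  0.28 -0.06] axis [-0.3393  0.0428  0.9397] q [ 0.76  0.82 -0.72  2.22  1.87  0.46  1.51] 9.6833 0.9963363043167921 0.0
tool rel rod (mm) [-3.0e-02 -1.0e-02  2.8e+01]
0.028 shift/.25 [ 0.0002 -0.0001  0.0009]
rot/2 [-0.0001 -0.0002 -0.0007] F in rod axes [-0.17  0.68 -0.08] M [ 0.19  0.29 -0.02] axis [-0.3393  0.0428  0.9397] q [ 0.76  0.82 -0.72  2.22  1.87  0.46  1.51] 9.7833 1.0018579276481145 0.0
tool rel rod (mm) [-1.20e-01  1.00e-02  2.78e+01]
```

View pics/c.png

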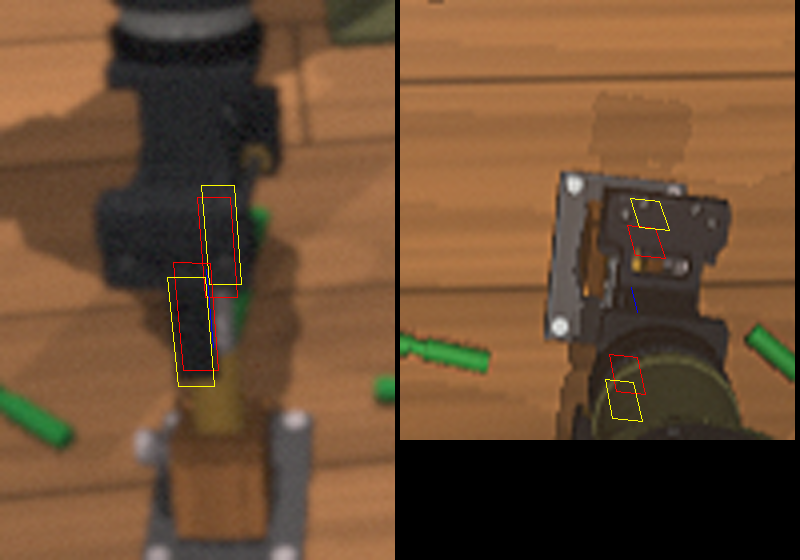

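The fingers straddle the head as predicted: the front finger is drawn where it appears, (170-215, 265-385) in the crop. I close gently.

```bash

python3 -m jog '[{"wx":0,"wy":0,"wz":0,"dx":0,"dy":0,"dz":0,"hand":0.6},{"wx":0,"wy":0,"wz":0,"dx":0,"dy":0,"dz":0,"hand":0.6},{"wx":0,"wy":0,"wz":0,"dx":0,"dy":0,"dz":0,"hand":0.6},{"wx":0,"wy":0,"wz":0,"dx":0,"dy":0,"dz":0,"hand":0.6},{"wx":0,"wy":0,"wz":0,"dx":0,"dy":0,"dz":0,"hand":0.66}]' 3 
python3 go.py .028|tail -2
python3 -m jog '[{"wx":0,"wy":0,"wz":0,"dx":0,"dy":0,"dz":0,"hand":0.68},{"wx":0,"wy":0,"wz":0,"dx":0,"dy":0,"dz":0,"hand":0.7},{"wx":0,"wy":0,"wz":0,"dx":0,"dy":0,"dz":0,"hand":0.72},{"wx":0,"wy":0,"wz":0,"dx":0,"dy":0,"dz":0,"hand":0.74},{"wx":0,"wy":0,"wz":0,"dx":0,"dy":0,"dz":0,"hand":0.76}]' 3 
python3 go.py .028|tail -2
python3 -m jog '[{"wx":0,"wy":0,"wz":0,"dx":0,"dy":0,"dz":0,"hand":0.8},{"wx":0,"wy":0,"wz":0,"dx":0,"dy":0,"dz":0,"hand":1},{"wx":0,"wy":0,"wz":0,"dx":0,"dy":0,"dz":0,"hand":1}]' 3 
python3 go.py .028|tail -2
```

```text
clock: 10.2
tool_pos: [0.5013, -0.1923, 0.1349]
eef_rot: [-0.652, 0.738, -0.13, 0.115]
contact_force: [-0.0, 0.5, 0.1]
opening: 0.645
finger_force: 0.0
rot/2 [-0.0003 -0.0004 -0.0007] F in rod axes [-0.02  0.48  0.16] M [ 0.16  0.3  -0.05] axis [-0.3393  0.0428  0.9397] q [ 0.76  0.82 -0.72  2.22  1.87  0.46  1.51] 10.2 0.6453442421037137 0.0
tool rel rod (mm) [-0.32  0.04 27.46]
clock: 10.62
tool_pos: [0.5012, -0.1923, 0.1349]
eef_rot: [-0.652, 0.738, -0.13, 0.115]
contact_force: [-3.8, -0.2, 2.3]
opening: 0.272
finger_force: 3.9
rot/2 [-0.0003 -0.0005 -0.0006] F in rod axes [-2.77 -0.66  3.45] M [ 0.12  0.58 -0.05] axis [-0.3393  0.0428  0.9397] q [ 0.76  0.82 -0.72  2.22  1.87  0.46  1.51] 10.6167 0.2723946048178971 3.8563129724934697
tool rel rod (mm) [-0.47  0.04 27.49]
clock: 10.87
tool_pos: [0.5011, -0.1923, 0.1349]
eef_rot: [-0.652, 0.738, -0.13, 0.115]
contact_force: [-0.9, 0.7, 0.2]
opening: 0.271
finger_force: 3.0
rot/2 [-0.0003 -0.0005 -0.0007] F in rod axes [-0.82  0.6   0.53] M [0.14 0.35 0.02] axis [-0.3393  0.0428  0.9397] q [ 0.76  0.82 -0.72  2.22  1.87  0.46  1.51] 10.8667 0.2706157731591478 2.999310112791136
tool rel rod (mm) [-0.52  0.04 27.51]
```

```bash

python3 -m jog '[{"wx":0,"wy":0,"wz":0,"dx":0,"dy":0,"dz":0,"hand":1},{"wx":0,"wy":0,"wz":0,"dx":0,"dy":0,"dz":0,"hand":1}]' 10 >/dev/null; python3 go.py .028|tail -2
python3 -m jog '[{"wx":0,"wy":0,"wz":0,"dx":0,"dy":0,"dz":0,"hand":1},{"wx":0,"wy":0,"wz":0,"dx":0,"dy":0,"dz":0,"hand":1}]' 20 >/dev/null; python3 go.py .028|tail -2
python3 -m jog '[{"wx":0,"wy":0,"wz":0,"dx":-0.0034,"dy":0.0004,"dz":0.0094,"hand":1},{"wx":0,"wy":0,"wz":0,"dx":-0.0034,"dy":0.0004,"dz":0.0094,"hand":1},{"wx":0,"wy":0,"wz":0,"dx":0,"dy":0,"dz":0,"hand":1}]' 20 >/dev/null; python3 go.py .028|tail -2
```

```text
rot/2 [-0.0003 -0.0005 -0.0007] F in rod axes [-1.61  0.34 -0.19] M [ 0.11  0.39 -0.03] axis [-0.3393  0.0428  0.9397] q [ 0.76  0.82 -0.72  2.22  1.87  0.46  1.51] 11.0333 0.26696928016754956 9.999130382202566
tool rel rod (mm) [-0.51  0.05 27.49]
rot/2 [-0.0004 -0.0005 -0.0007] F in rod axes [-0.48  0.33  2.13] M [ 0.11  0.52 -0.04] axis [-0.3393  0.0428  0.9397] q [ 0.76  0.82 -0.72  2.22  1.87  0.46  1.51] 11.2 0.2672031793632491 19.998940089717507
tool rel rod (mm) [-0.53  0.07 27.5 ]
rot/2 [-0.0002 -0.0004 -0.0006] F in rod axes [-0.91  0.09 -3.22] M [ 0.12  0.54 -0.06] axis [-0.3393  0.0428  0.9397] q [ 0.76  0.81 -0.72  2.23  1.86  0.45  1.52] 11.45 0.2634696272218768 19.999830052256584
tool rel rod (mm) [-0.34 -0.06 32.77]
```

```bash

python3 -m jog '[{"wx":0,"wy":0,"wz":0,"dx":-0.0041,"dy":0.0005,"dz":0.0113,"hand":1},{"wx":0,"wy":0,"wz":0,"dx":-0.0041,"dy":0.0005,"dz":0.0113,"hand":1},{"wx":0,"wy":0,"wz":0,"dx":-0.0041,"dy":0.0005,"dz":0.0113,"hand":1},{"wx":0,"wy":0,"wz":0,"dx":-0.0041,"dy":0.0005,"dz":0.0113,"hand":1},{"wx":0,"wy":0,"wz":0,"dx":-0.0041,"dy":0.0005,"dz":0.0113,"hand":1}]' 20 >/dev/null; python3 go.py .0695
python3 -m jog '[{"wx":0,"wy":0,"wz":0,"dx":-0.0041,"dy":0.0005,"dz":0.0113,"hand":1},{"wx":0,"wy":0,"wz":0,"dx":-0.0041,"dy":0.0005,"dz":0.0113,"hand":1},{"wx":0,"wy":0,"wz":0,"dx":-0.0041,"dy":0.0005,"dz":0.0113,"hand":1},{"wx":0,"wy":0,"wz":0,"dx":0,"dy":0,"dz":0,"hand":1},{"wx":0,"wy":0,"wz":0,"dx":0,"dy":0,"dz":0,"hand":1}]' 20 >/dev/null; python3 go.py .0695
```

```text
0.0695 shift/.25 [-0.0282  0.0034  0.0816]
rot/2 [-0.0002 -0.0003 -0.0007] F in rod axes [-0.87 -0.24 -2.88] M [ 0.06  0.5  -0.04] axis [-0.3393  0.0428  0.9397] q [ 0.75  0.77 -0.7   2.23  1.81  0.42  1.55] 11.8667 0.2685404440399818 20.000023283064365
tool rel rod (mm) [-2.900e-01  3.000e-02  4.791e+01]
0.0695 shift/.25 [-0.0165  0.0024  0.0482]
rot/2 [-0.0001 -0.0002 -0.0006] F in rod axes [-0.48  0.45 -3.32] M [ 0.15  0.55 -0.13] axis [-0.3393  0.0428  0.9397] q [ 0.75  0.75 -0.69  2.23  1.78  0.4   1.58] 12.2833 0.2643262379176417 20.000042701140046
tool rel rod (mm) [-0.2  -0.08 56.74]
```

Forces stay small, at about the mandrel's own weight. I draw the last 12.7 mm.

```bash

python3 -m jog '[{"wx":0,"wy":0,"wz":0,"dx":-0.0041,"dy":0.0006,"dz":0.012,"hand":1},{"wx":0,"wy":0,"wz":0,"dx":-0.0041,"dy":0.0006,"dz":0.012,"hand":1},{"wx":0,"wy":0,"wz":0,"dx":-0.0041,"dy":0.0006,"dz":0.012,"hand":1},{"wx":0,"wy":0,"wz":0,"dx":-0.0041,"dy":0.0006,"dz":0.012,"hand":1},{"wx":0,"wy":0,"wz":0,"dx":0,"dy":0,"dz":0,"hand":1}]' 20 >/dev/null
python3 -m jog '[{"wx":0,"wy":0,"wz":0,"dx":0,"dy":0,"dz":0,"hand":1},{"wx":0,"wy":0,"wz":0,"dx":0,"dy":0,"dz":0,"hand":1},{"wx":0,"wy":0,"wz":0,"dx":0,"dy":0,"dz":0,"hand":1},{"wx":0,"wy":0,"wz":0,"dx":0,"dy":0,"dz":0,"hand":1},{"wx":0,"wy":0,"wz":0,"dx":0,"dy":0,"dz":0,"hand":1}]' 20 >/dev/null; python3 go.py .0695
python3 - <<'E'
from h import *
m=np.load("m.npy");A=axes(m[3]);im=r.snapshot("scene")[120:220,150:240,::-1];im=cv2.resize(im,None,fx=6,fy=6,interpolation=2)
for z in(0,.008,.018):   # mouth, and expected groove edges
    u=((proj("scene",m[:3]+A[:,2]*z)[0]-[150,120]+.5)*6).astype(int);cv2.line(im,(int(u[0])+60,int(u[1])),(int(u[0])+90,int(u[1])),(255,0,0),1)
cv2.imwrite("pics/d.png",im)
E
```

```text
0.0695 shift/.25 [ 0.0002 -0.0004  0.0016]
rot/2 [-0.0004 -0.0005 -0.0007] F in rod axes [-1.13  0.04 -2.78] M [ 0.11  0.46 -0.07] axis [-0.3393  0.0428  0.9397] q [ 0.75  0.71 -0.68  2.24  1.73  0.37  1.62] 13.1167 0.2653920500549189 20.000208970159292
tool rel rod (mm) [-0.19  0.1  69.13]
```

View pics/d.png

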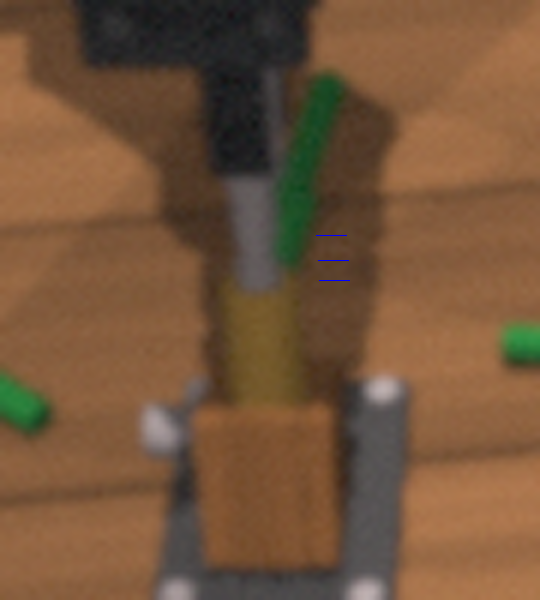

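The picture shows the shank out of the sleeve, from the finger at (245,175) down to the mouth near (262,285). It looks narrower around rows 235-260. I check that with a width profile.

```bash
python3 - <<'E'
from h import *
im=np.mean([r.snapshot("scene").astype(float) for _ in range(3)],0)
for v in range(148,172):
    row=im[v,182:204]; print(v,' '.join(f"{int(a-b):3d}" for a,_,b in row))
s=r.get_state();print(s["clock"],abs(s["qd"]).max(),s["finger_force"])
E
```

```text
148  40  38  32  20   7   3   2   2  -1   0   1  -1   2   3   2  -1  -8  -7 -10  -4  11  28
149  41  39  36  28  18   8   6   4   4   5   3   3   3   3   1  -1  -6  -6  -6  -3  17  34
150  43  42  41  35  30  19  10   7   7   6   5   6   4   3   0  -5 -13  -7  -7   4  20  35
151  40  44  41  41  37  27  15   8   7   5   6   7   5   2  -2  -8  -9 -10  -9   3  18  34
152  42  40  43  41  40  31  15   9   8   6   7   7   4   2  -1  -8 -15  -8  -7   1  17  29
153  41  40  42  40  38  29  16  10   6   6   5   6   4   2  -2  -7  -7  -9  -8  -4  11  25
154  42  38  37  35  35  27  17   9   8   7   6   6   7   2   0  -5 -12  -8 -10  -4  11  25
155  29  33  34  34  31  24  15  10   6   7   4   5   5   2   0  -7 -10 -10  -7   0  19  29
156  31  35  32  34  31  28  16   9   7   6   6   6   5   4  -1  -6 -10 -10  -6   4  21  32
157  38  37  34  36  36  31  18  10   7   6   6   6   6   5   1  -4  -9  -8  -2  13  27  37
158  36  36  37  36  34  31  21  13   8   7   8   7   6   4   1  -6  -8  -9   1  16  33  42
159  37  36  38  37  35  35  24  13   9   8   6   6   5   2   0  -6 -11  -8   5  22  36 
[... 455 characters left out ...]
  48  47
165  66  54  44  39  42  43  38  23  13   7   6   7   8   9  16  30  38  36  39  45  48  47
166  66  53  42  38  43  50  42  29  16   9   7   8   7  11  21  40  49  47  45  46  48  46
167  65  53  42  40  42  52  51  36  20  13  12  12  13  18  30  44  55  50  51  48  48  47
168  66  55  43  41  45  55  59  50  37  31  28  31  33  38  45  56  58  53  49  49  49  50
169  65  56  43  41  45  54  63  62  59  57  56  56  60  59  63  62  61  55  50  50  49  50
170  66  53  43  39  44  56  65  67  69  69  71  72  71  68  68  64  61  56  52  52  52  51
171  66  56  47  41  47  55  63  67  71  73  74  74  73  72  67  66  61  55  52  54  53  51
13.3167 0.002163627157179812 20.000132946297526
```

The left edge of the shank is indented over rows 159-162.5 and steps back out at row 163. That matches the groove prediction (159.2-163.3), so its lower edge stands about 7.6 mm above the mouth. The arm is still, so I hand in.

```bash
python3 -c "
from plant import r
print(r.finish_job())"
```

```text
the job is handed in; nothing more can be done
None
```

The ridged-head mandrel is drawn about 41.6 mm straight out along its bore and held still at 20 N grip, with the groove's lower edge about 7.6 mm above the sleeve's mouth; I stayed clear of the ball-headed mandrel, tube and notebook, and the job is handed in at about 13.3 s (no verdict was returned).

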